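# Bolt the drill jig shut in its checking fixture

### The job

The drill jig's leaf has to be locked: take the loose steel slide bolt out of its pocket in the green box by its bare shank, lay it yellow handle up in the open rear part of the fixture's track with its nose towards the strap, and let go of it there. Then take it again by the yellow handle and slide it through the strap and the jig's lug fully home into the keeper, until the red spring catch has popped up and dropped back into the bolt's notch, and let go. Leave the measuring tools and other parts on the plate where they are.

Things in the scene. Friction and masses are not known exactly. Their poses are not given: they have to be found in the camera images.
- bolt: Loose bright steel slide bolt, 0.3 to 0.45 kg: a bar 190 mm long (x), 16 mm wide (y), 22 mm high (z), nose at +x, yellow handle on top of the tail. Origin: centre of the bar's underside. It starts flat on the plate, handle up, its last 65 mm with the handle inside the green box's pocket; the bare shank from x = -30 mm to the nose sticks out.
- bolt_shank (a point): Middle of the bare shank's height, 15 mm ahead of the bolt's origin: a good place for the first grip across the 16 mm width (near the centre of mass). This part ends up under the strap, so the shank cannot be held while the bolt goes home.
- bolt_handle (a point): Centre of the yellow handle, a square post 16 x 16 mm (as wide as the bar), 30 mm tall, standing on the bar at x = -83 mm; this point is 37 mm above the bolt's underside, the handle's top 52 mm. Same axes as the bolt.
- bolt_nose (a point): Middle of the nose tip, x = +95 mm, 6 mm above the underside. The nose's top is sloped, 11 mm high at the tip rising to the full 22 mm 19 mm behind it.
- bolt_notch (a point): Middle of the notch across the bolt's top, 33 mm behind the nose tip, at the level of the bar's top; 12 mm long, 8 mm deep. The catch drops in here.
- box: Green-enamelled steel instrument box, fixed, 170 x 130 mm, 78 mm high (3 mm black strip on top). Origin: on the plate at the middle of the pocket's mouth. +x points out of the pocket, the way the bolt is drawn; the box lies at x = -170 to 0 mm.
- pocket_mouth (a point): Middle of the pocket's mouth, 32 mm above the plate. Pocket 44 mm wide, 64 mm high under a roof, 75 mm deep; its floor is the plate itself. The bolt must be drawn straight out along the box's +x by 75 mm or more before it is lifted.
- fixture: Fixed checking fixture, aluminium base 12 mm thick. Origin: on the plate surface, under the track's centre line. x = the way the bolt slides, towards the keeper; y = left of that. Base x -190..190, y -160..40 mm. Jig leaf (steel, six bronze bushes, 51 mm high overall) at x 20..170, y -150..-45; a 70 mm tall post at x -100, y -115 mm.
- track_floor (a point): On the track floor's centre line, at fixture x = -78, z = 12 mm; with the bolt's origin here the nose is 18 mm short of the strap. The open rear track (fixture x -190..35) has two low rails with 45-degree faces, 19 mm apart at the floor, 33 mm at their tops 7 mm up, so the bar centres itself when lowered; keep fingers 8 mm or more above this floor.
- strap_mouth (a point): Mouth of the black strap (closed guide) on the track floor, at fixture x = 35 mm; the strap is 45 mm long, its opening 19 mm wide and 25 mm high, its top 32 mm above the track floor.
- lug_mouth (a point): Mouth of the jig leaf's steel lug on the track floor, at fixture x = 88 mm, 14 mm thick, opening 22 x 26 mm. Beyond it stands the black keeper, opening 20 x 25 mm, with an end wall that stops the nose. The keeper's place differs each time and is not reported: end wall at fixture x = 147..163 mm, so the home bolt's origin is at x = 52..68 mm. Find it by touch.
- catch (a joint): Lift (m) of the keeper's spring catch, a vertical steel pin with a red knob; 0 = down. The sloped nose lifts it about 7 mm (from 27 mm before home on; adds some 4 to 8 N to the 2 to 9 N of sliding drag); it rides on the bolt's top and drops back to 0 in the notch as the bolt comes home, where the nose meets the end wall (a hard stop).
- caliper: Silver digital caliper lying flat, 215 mm long, bystander. Origin: underside, middle.
- micrometer: Chrome micrometer lying flat, 140 mm long, bystander. Origin: underside, middle of its frame.
- punch: Small hardened steel die punch standing upright, 70 mm tall, 30 mm foot, bystander. Origin: centre of its foot.
- ring_gauge: Dark steel ring gauge, 60 mm outside diameter, 20 mm high, bystander. Origin: centre of its underside.
- vblock: Dark steel V-block, 60 x 50 x 46 mm, bystander. Origin: centre of its underside.
Things that resemble listed ones, but are neither listed nor needed, are in the scene too. Leave any brown, purple or turquoise look-alike of the bolt alone.

How it is judged (in metres and radians):
On the way, in this order (a step that is already met when the one before it is completed fails the run):
1. the bolt lies in the open rear of the track, handle up, nose towards the strap, let go (y of bolt in the frame of fixture between -0.004 and 0.004 m and z of bolt in the frame of fixture between 0.008 and 0.016 m and z of bolt_handle in the frame of fixture above 0.044 m and angle between the x axis of bolt and the x axis of fixture, either way round below 0.06 rad and x of bolt in the frame of fixture between -0.125 and -0.03 m and x of bolt_nose in the frame of fixture above -0.04 m and contact force between the fingers and bolt below 0.2 N and linear speed of bolt below 0.02 m/s), for 0.2 s.
2. the bolt's nose has come through the strap and lifted the spring catch (value of joint catch above 0.004 m and x of bolt in the frame of fixture above 0.02 m and y of bolt in the frame of fixture between -0.004 and 0.004 m and z of bolt in the frame of fixture between 0.008 and 0.016 m and z of bolt_handle in the frame of fixture above 0.044 m and angle between the x axis of bolt and the x axis of fixture, either way round below 0.06 rad), for 0.02 s.
At the end, for the whole second after the job is handed in: The bolt lies in the track, handle up (within 4 mm sideways and in height, 0.06 rad in line), fully home: its origin more than 46 mm along the fixture's x with the catch dropped into its notch (less than 3 mm of lift); at rest and released (y of bolt in the frame of fixture between -0.004 and 0.004 m and z of bolt in the frame of fixture between 0.008 and 0.016 m and z of bolt_handle in the frame of fixture above 0.044 m and angle between the x axis of bolt and the x axis of fixture, either way round below 0.06 rad and x of bolt in the frame of fixture above 0.046 m and value of joint catch below 0.003 m and contact force between the fingers and bolt below 0.2 N and linear speed of bolt below 0.01 m/s); the robot touches nothing.
It fails at once if the caliper is moved more than 20 mm (distance of caliper from where it was at the start of the episode above 0.02 m).
It fails at once if the micrometer is moved more than 20 mm (distance of micrometer from where it was at the start of the episode above 0.02 m).
It fails at once if the punch is moved more than 20 mm (distance of punch from where it was at the start of the episode above 0.02 m).
It fails at once if the ring_gauge is moved more than 20 mm (distance of ring_gauge from where it was at the start of the episode above 0.02 m).
It fails at once if the vblock is moved more than 20 mm (distance of vblock from where it was at the start of the episode above 0.02 m).
It also fails if it takes over 51 s, if anything falls off the work surface, if the arm or the gripper's body presses on something with over 40 N, if the wrist force passes 120 N, or if a joint passes its speed limit or range.

### The arm

A 6-joint arm with a two-finger parallel gripper is mounted at the origin on the work surface. World frame = base frame: x ahead of the robot, y to its left, z up, the work surface at z = 0. Lengths are in mm, angles in rad, forces in N, time in s.
With the tool pointing down it reaches from about 350 to 925 mm from the base axis. Payload 6.4 kg.
Tool frame: the origin (TCP) lies at the very end of the fingers, on their centre line; the grasp point (between the pads) lies 19 mm behind it (env.grip_depth is the distance from the TCP to the grasp point, in mm); z points along the fingers, y is the direction in which the jaws open and shut (so a half turn about z gives the same grasp; the last joint's range is limited). The gripper opens to 85 mm and grips with 20 to 120 N. Pads are 22 mm wide; open, the fingers measure 114 mm over their backs; the gripper's body (76 mm by 85 mm) begins 54 mm behind the grasp point. The pads swing forward as they close: fully open they stand 13 mm farther back than shut.
Start: joints at [0.979, 0.245, 1.558, -0, 1.339, -0.174], TCP at [263.736, 594.102, 231.29] pointing down, gripper open.
Joint ranges: [-3.13, 3.13], [-1.02, 2.26], [0.13, 2.54], [-0.95, 4.09], [0.21, 2.88], [-2.74, 2.74]. Speed limits (rad/s): [2.57, 2.57, 3.14, 3.14, 3.14, 3.14].

### API

Orientations are given as a 3x3 rotation matrix whose columns are the frame's x, y, z axes.
In Python, from rig import observe, vision, env gives the robot as it stands. The module is installed in compiled form; this text tells all that it offers.
- The arm moves only by the tool arm_command, never from a script. Its argument "motion" is a list of rows, each an object with "translation": the shift along the tool's x, y, z in mm, a list of three; "dr": the turn, a rotation vector about the tool's x, y, z in rad, a list of three. A call has 1 to 8 rows; each row shifts and turns the commanded pose from where the row before left it, along the tool's axes as they then stand; what a row does not reach is not made up. A row lasts 1/12 s, in which the tool goes at most 41.7 mm and 7.16 degrees, less where a joint would pass 70% of its speed; a pose out of reach is approached as far as the arm can. A call is refused whole if a number of a shift passes 41.7 or a number of a turn 0.125, either way. A call with a gripper value outside its range is refused whole. "hand" is the opening, from 0 (shut) to 1 (fully open), set as the call begins (left out, the last holds). The fingers move at their own pace and stop on an object; "newtons" is the grip in N (left out, the last holds). Time passes only in rows, so rows that do not move let the fingers close. It gives the time, the measured TCP pose, the force and the opening at its end, in the units of the state.
- observe(): the state, without advancing time (a new reading comes with each control period).
- vision.grab_frame(name): name is "side" or "top" or "wrist"; returns the picture (384x512x3 uint8, red, green, blue); there is no depth.
- vision.camera_info(name): a dict with "K" (3x3 intrinsics, pixels), "position" and "attitude" of the camera in the world; the wrist camera has in their place "tool_from_camera" (4x4, takes a point from camera to tool coordinates, whose origin is the TCP and whose axes are the flange's). Camera axes: x right, y up, looking along -z (the intrinsics and any distortion apply to the point x, -y, -z); pixel columns grow to the right and rows downward; lengths in mm; the calibration is good to about 2 mm. A picture is of the moment at which its call begins: read the wrist's pose just before it. camera_info takes no time and is no camera call.
- env.finish_job(): hands the job in, once; it reports no verdict.
The state is a dict: "clock": time; "q": joint angles; "joint_vel": joint speeds; "joint_efforts": joint torques, N m; "eef_pos": TCP position; "orientation": TCP orientation; "ft_force": force on the tool from outside, world axes, zero at the start; "ft_torque": the same for the moment, N m; "finger_gap": opening from 0.0 (shut) to 1.0 (fully open).
Only numpy, scipy, OpenCV 4.12 (cv2) and the standard library are available. Lean on these libraries where they do the work, as an engineer would, in place of code of your own. Each camera call takes 0.05 s, during which the arm holds its last target.

## Working session

There is one attempt and no reset: what is moved stays moved. The work goes in short steps, Python scripts to look and compute and a tool call to move; the robot and the scene stay as the last step left them, time stands still between calls to the robot, and variables do not carry over. Pictures are saved under pics/ and viewed, and the job is handed in when it is done.

Besides the shell and the picture viewer there is one more tool, called after "Emit:" by a JSON object that holds its "method" and its "body". arm_command: Moves the arm, as the interface text tells. Its arguments: {"type":"object","properties":{"motion":{"type":"array","items":{"type":"object","properties":{"translation":{"type":"array","items":{"type":"number"}},"dr":{"type":"array","items":{"type":"number"}}}}},"hand":{"type":"number"},"newtons":{"type":"number"}},"required":["motion"]}

```bash
mkdir -p pics; cat > h.py <<'E'
import numpy as np, cv2
from rig import observe, vision, env
def save(name,fn):
    im=vision.grab_frame(name); cv2.imwrite('pics/'+fn+'.png',im[:,:,::-1]); return im
def crop(src,fn,x0,y0,x1,y1,s):
    im=cv2.imread('pics/'+src+'.png')[y0:y1,x0:x1]
    cv2.imwrite('pics/'+fn+'.png',cv2.resize(im,None,fx=s,fy=s,interpolation=cv2.INTER_CUBIC))
def ray(info,u,v,T=None):
    K=np.array(info['K']); d=np.linalg.inv(K)@[u,v,1]; d=np.array([d[0],-d[1],-d[2]])
    return d
def px2w(name,u,v,z,st=None):
    i=vision.camera_info(name)
    if name=='wrist':
        M=np.array(i['tool_from_camera']); R=np.array(st['orientation']); p=np.array(st['eef_pos'])+R@M[:3,3]; A=R@M[:3,:3]
    else: p=np.array(i['position']); A=np.array(i['attitude'])
    d=A@ray(i,u,v); return p+d*(z-p[2])/d[2]
def w2px(name,P,st=None):
    i=vision.camera_info(name)
    if name=='wrist':
        M=np.array(i['tool_from_camera']); R=np.array(st['orientation']); p=np.array(st['eef_pos'])+R@M[:3,3]; A=R@M[:3,:3]
    else: p=np.array(i['position']); A=np.array(i['attitude'])
    c=A.T@(np.array(P)-p); q=np.array(i['K'])@[c[0],-c[1],-c[2]]; return q[:2]/q[2]
E
python3 - <<'E'
from h import *
np.set_printoptions(precision=3,suppress=True)
for n in('top','side','wrist'):
    print(n,vision.camera_info(n))
s=observe();print(s)
save('top','top0');save('side','side0')
s=observe();print(s['orientation'],env.grip_depth)
save('wrist','wr0')
for n in('top0','side0'):
    crop(n,n+'b',0,0,512,384,1.56)
E
```

```text
top {'K': array([[480.887,   0.   , 249.423],
       [  0.   , 480.887, 185.699],
       [  0.   ,   0.   ,   1.   ]]), 'position': array([ 345.725,  -20.407, 1369.547]), 'attitude': array([[ 0.017,  0.996, -0.089],
       [-1.   ,  0.016, -0.004],
       [-0.002,  0.089,  0.996]])}
side {'K': array([[443.888,   0.   , 257.934],
       [  0.   , 443.888, 190.77 ],
       [  0.   ,   0.   ,   1.   ]]), 'position': array([ 132.936, 1024.642,  917.17 ]), 'attitude': array([[-0.952,  0.194, -0.239],
       [-0.307, -0.597,  0.741],
       [ 0.001,  0.779,  0.627]])}
wrist {'K': array([[313.555,   0.   , 260.662],
       [  0.   , 313.555, 190.591],
       [  0.   ,   0.   ,   1.   ]]), 'tool_from_camera': array([[  -0.   ,    0.951,    0.308,   79.875],
       [   1.   ,    0.   ,    0.   ,   -0.141],
       [   0.   ,    0.308,   -0.951, -142.045],
       [   0.   ,    0.   ,    0.   ,    1.   ]])}
{'clock': 0.0, 'q': array([ 0.979,  0.246,  1.559, -0.   ,  1.339, -0.174]), 'joint_vel': array([ 0.   ,  0.002,  0.001, -0.001, -0.   , -0.001]), 'joint_efforts': array([ -0.   , -42.95 , -32.613,  -0.   ,   0.005,  -0.   ]), 'eef_pos': array([263.415, 593.618, 230.171]), 'orientation': array([[-0.914,  0.406, -0.001],
       [ 0.406,  0.914, -0.002],
       [ 0.   , -0.002, -1.   ]]), 'ft_force': array([-0.003, -0.51 ,  0.169]), 'ft_torque': array([-0.027, -0.002, -0.023]), 'finger_gap': 1.0003316645678226}
[[-0.914  0.406 -0.001]
 [ 0.406  0.914 -0.001]
 [ 0.    -0.002 -1.   ]] 18.700000000000003
```

View pics/top0b.png

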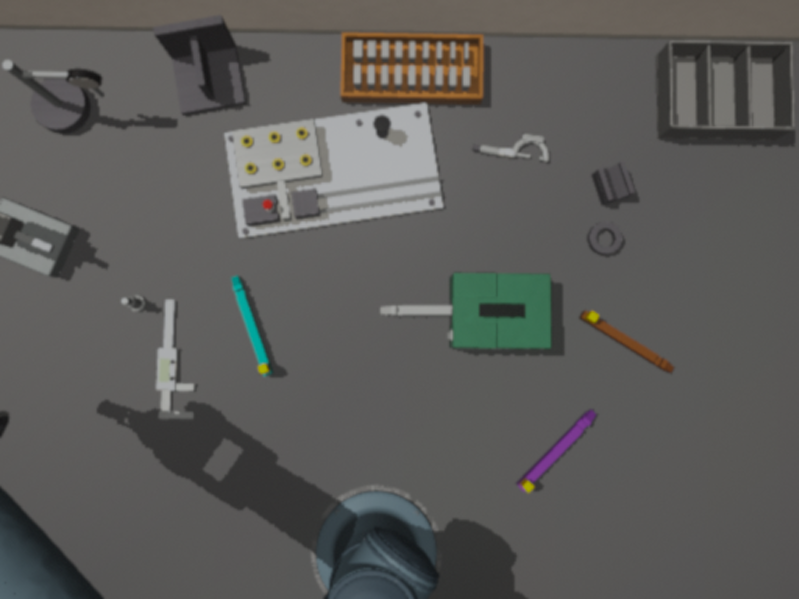

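View pics/side0b.png

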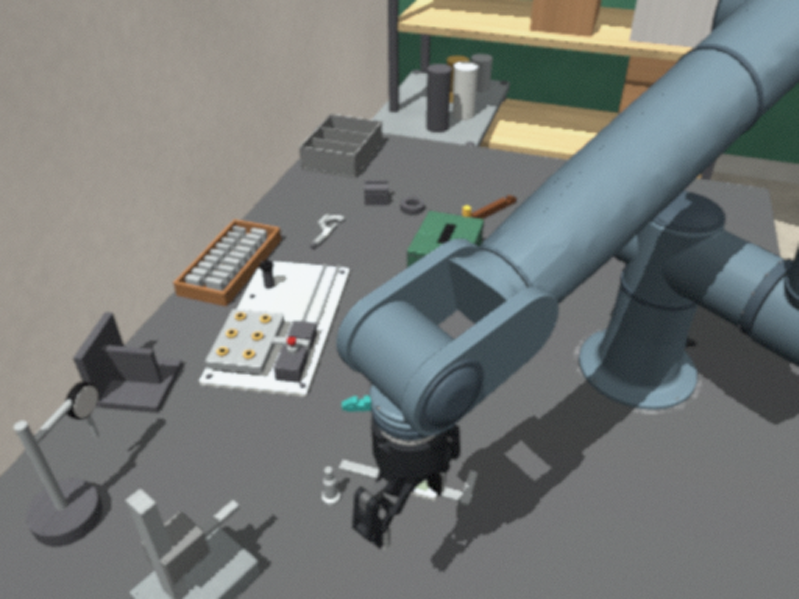

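View pics/wr0.png

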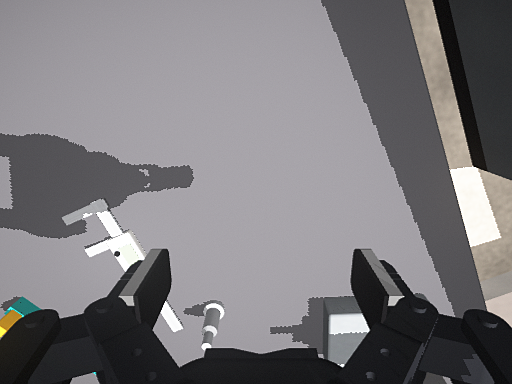

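Top view, in enlarged pixels. These could be taken for the bolt:
- bright steel bar sticking out of the green box at (415,310), nose left
- turquoise bar (250,325)
- brown bar (627,340)
- purple bar (560,450)

I choose the steel bar. The fixture is at (335,170), with the keeper and red knob at (268,204). Next I check in crops.

```bash
python3 - <<'E'
from h import *
crop('top0','c1',230,165,370,235,5.7)
crop('top0','c2',135,60,295,160,5)
E
```

```text
(no output)
```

View pics/c1.png

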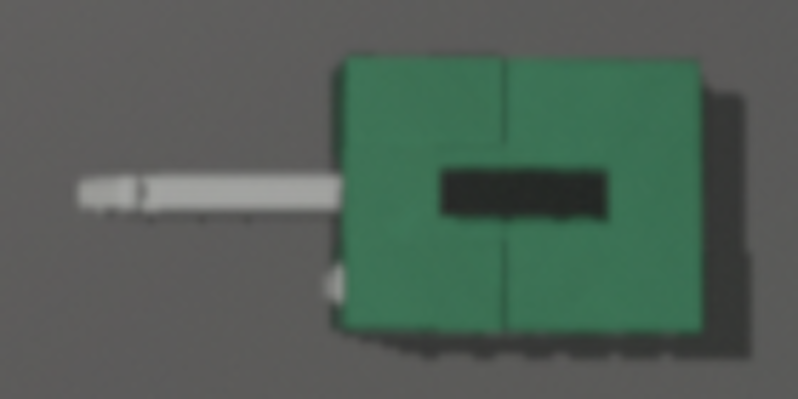

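View pics/c2.png

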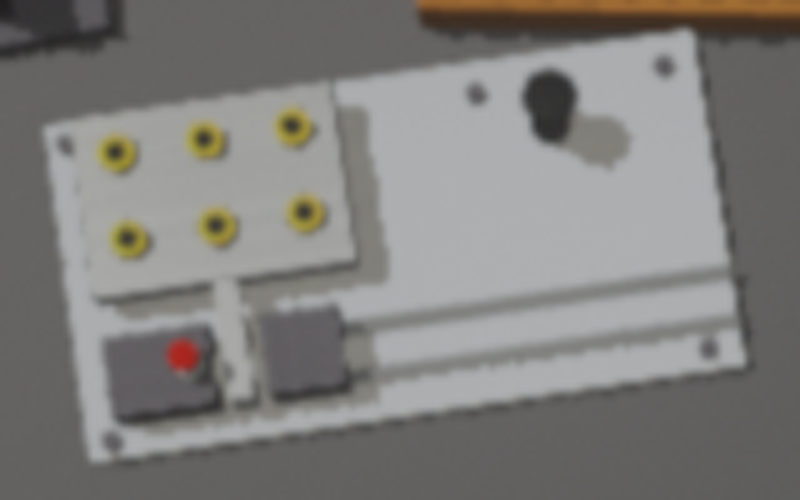

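```bash
python3 - <<'E'
from h import *
np.set_printoptions(precision=1,suppress=True)
def W(c,x,y,z):
    ox,oy,s=c; return px2w('top',(x+.5)/s-.5+ox,(y+.5)/s-.5+oy,z)
c1=(230,165,5.7);c2=(135,60,5)
nose=W(c1,78,193,8);print('nose',nose)
for x in(150,340):print('edges',W(c1,x,173.5,22),W(c1,x,211,22))
for n in((342,58),(700,62),(700,330),(342,328)):print('box',W(c1,*n,78))
P=[W(c2,*n,12) for n in((43,127),(693,30),(748,366),(90,462))]
L=[(190,-160),(-190,-160),(-190,40),(190,40)]
P=np.array(P);print(P)
L=np.array(L,float)
Lc=L-L.mean(0);Pc=P[:,:2]-P[:,:2].mean(0)
U,S,Vt=np.linalg.svd(Lc.T@Pc);R=(U@Vt).T
print(np.linalg.det(R));a=np.arctan2(R[1,0],R[0,0]);t=P[:,:2].mean(0)-R@L.mean(0)
print('fixture',t,a,'resid',P[:,:2]-(L@R.T+t))
def F(x,y,z):return np.r_[R@[x,y]+t,z]
# strap top, rear edge z=44; track rails
for n in((342,308),(350,385),(258,318)):
    w=W(c2,*n,44);print('strap in fix',R.T@(w[:2]-t))
for n in((733,270),(733,320),(365,327),(365,376)):
    w=W(c2,*n,15);print('rail in fix',R.T@(w[:2]-t))
print('track',F(-78,0,12))
E
```

```text
nose [430.4   1.5   8. ]
edges [439.7 -34.1  22. ] [421.2 -34.4  22. ]
edges [ 441.2 -127.7   22. ] [ 422.8 -127.8   22. ]
box [ 492.1 -123.6   78. ]
box [ 493.  -293.2   78. ]
box [ 366.4 -292.9   78. ]
box [ 364.5 -124.8   78. ]
[[ 753.6  296.4   12. ]
 [ 817.1  -78.5   12. ]
 [ 620.2 -112.4   12. ]
 [ 558.6  262.4   12. ]]
1.0000000000000004
fixture [628.2  82. ] 1.7374619145230326 resid [[-0.8  0.4]
 [-0.4  0.3]
 [-0.1 -0.4]
 [ 1.3 -0.3]]
strap in fix [ 32.6 -20.5]
strap in fix [34.3 23.5]
strap in fix [ 79.9 -21.9]
rail in fix [-190.3  -15.7]
rail in fix [-185.8   13.1]
rail in fix [ 23.  -14.5]
rail in fix [27.  13.7]
track [641.2   5.1  12. ]
```

```bash
cat >> h.py <<'E'
from scipy.spatial.transform import Rotation as Rn
from scipy.optimize import least_squares
def plan(pos,head,n):
    """constant row (translation, dr) n rows to reach pos with tool x heading (rad), pointing down"""
    s=observe(); R0=np.array(s['orientation']); p0=np.array(s['eef_pos'])
    x=np.array([np.cos(head),np.sin(head),0]); z=np.array([0,0,-1.]); R1=np.c_[x,np.cross(z,x),z]
    dr=Rn.from_matrix(R0.T@R1).as_rotvec()/n
    def end(t):
        p,R=p0.copy(),R0.copy()
        for _ in range(n):
            p=p+R@t; R=R@Rn.from_rotvec(dr).as_matrix()
        return p
    t=least_squares(lambda t:end(t)-pos,np.zeros(3)).x
    print('n',n,'t',t.round(2),'dr',dr.round(4)); return t,dr
E
python3 - <<'E'
from h import *
plan(np.array([431,-75,130]),np.radians(90.7),24)
E
```

```text
n 24 t [-28.39 -10.71   4.19] dr [-0.0001  0.      0.0475]
```

Emit:
{"method": "arm_command", "body": {"motion": [{"translation":[-28.4,-10.7,4.2],"dr":[0,0,0.0475]},{"translation":[-28.4,-10.7,4.2],"dr":[0,0,0.0475]},{"translation":[-28.4,-10.7,4.2],"dr":[0,0,0.0475]},{"translation":[-28.4,-10.7,4.2],"dr":[0,0,0.0475]},{"translation":[-28.4,-10.7,4.2],"dr":[0,0,0.0475]},{"translation":[-28.4,-10.7,4.2],"dr":[0,0,0.0475]},{"translation":[-28.4,-10.7,4.2],"dr":[0,0,0.0475]},{"translation":[-28.4,-10.7,4.2],"dr":[0,0,0.0475]}]}}

```text
clock: 0.82
eef_pos: [405.7, 397.2, 197.2]
orientation: [[-0.697, 0.717, -0.0], [0.717, 0.697, -0.0], [0.0, -0.0, -1.0]]
ft_force: [0.3, 0.6, 0.2]
finger_gap: 1.001
```

Emit:
{"method": "arm_command", "body": {"motion": [{"translation":[-28.4,-10.7,4.2],"dr":[0,0,0.0475]},{"translation":[-28.4,-10.7,4.2],"dr":[0,0,0.0475]},{"translation":[-28.4,-10.7,4.2],"dr":[0,0,0.0475]},{"translation":[-28.4,-10.7,4.2],"dr":[0,0,0.0475]},{"translation":[-28.4,-10.7,4.2],"dr":[0,0,0.0475]},{"translation":[-28.4,-10.7,4.2],"dr":[0,0,0.0475]},{"translation":[-28.4,-10.7,4.2],"dr":[0,0,0.0475]},{"translation":[-28.4,-10.7,4.2],"dr":[0,0,0.0475]}]}}

```text
clock: 1.48
eef_pos: [464.1, 163.0, 163.8]
orientation: [[-0.381, 0.925, -0.0], [0.925, 0.381, -0.0], [-0.0, -0.0, -1.0]]
ft_force: [-0.7, -0.9, 0.6]
finger_gap: 0.996
```

Emit:
{"method": "arm_command", "body": {"motion": [{"translation":[-28.4,-10.7,4.2],"dr":[0,0,0.0475]},{"translation":[-28.4,-10.7,4.2],"dr":[0,0,0.0475]},{"translation":[-28.4,-10.7,4.2],"dr":[0,0,0.0475]},{"translation":[-28.4,-10.7,4.2],"dr":[0,0,0.0475]},{"translation":[-28.4,-10.7,4.2],"dr":[0,0,0.0475]},{"translation":[-28.4,-10.7,4.2],"dr":[0,0,0.0475]},{"translation":[-28.4,-10.7,4.2],"dr":[0,0,0.0475]},{"translation":[-28.4,-10.7,4.2],"dr":[0,0,0.0475]}]}}

```text
clock: 2.15
eef_pos: [431.5, -76.0, 130.3]
orientation: [[-0.011, 1.0, 0.0], [1.0, 0.011, -0.0], [-0.0, 0.0, -1.0]]
ft_force: [0.9, -0.6, 0.3]
finger_gap: 1.0
```

```bash
python3 - <<'E'
from h import *
np.set_printoptions(precision=3,suppress=True)
s=observe();print(s)
save('wrist','wr1')
crop('wr1','wr1b',0,0,512,384,1.56)
for P in((430.4,1.5,8),(431,-35,22),(431.5,-75,22),(432,-124,22)):print(w2px('wrist',P,s))
E
```

```text
{'clock': 2.15, 'q': array([-0.434, -0.148,  2.163, -0.   ,  1.126, -0.445]), 'joint_vel': array([-0.852, -0.076,  0.17 ,  0.001, -0.097, -0.278]), 'joint_efforts': array([  4.705, -22.959, -29.193,   0.009,   0.163,   0.236]), 'eef_pos': array([431.452, -76.03 , 130.301]), 'orientation': array([[-0.011,  1.   ,  0.   ],
       [ 1.   ,  0.011, -0.   ],
       [-0.   ,  0.   , -1.   ]]), 'ft_force': array([ 0.949, -0.645,  0.306]), 'ft_torque': array([-0.002,  0.015, -0.038]), 'finger_gap': 0.9997423847303087}
[261.577  91.249]
[261.861 139.405]
[261.9   187.317]
[261.816 240.209]
```

View pics/wr1b.png

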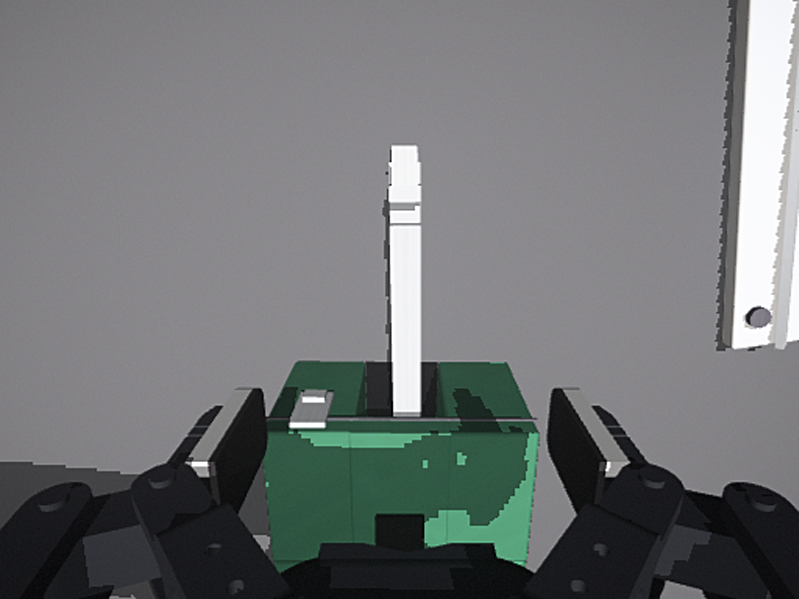

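```bash
python3 - <<'E'
from h import *
np.set_printoptions(precision=3,suppress=True)
s=observe();print(s['eef_pos'],s['orientation'][:,0])
for u,v,z in((404,146,11),(405.3,226,22),(406.5,410,22),(389,300,22),(421,300,22)):print(px2w('wrist',(u+.5)/1.56-.5,(v+.5)/1.56-.5,z,s))
E
```

```text
[430.086 -79.497 129.541] [-0.006  1.    -0.002]
[426.971  -3.812  11.   ]
[427.857 -42.77   22.   ]
[ 429.017 -149.836   22.   ]
[419.274 -82.724  22.   ]
[436.463 -82.621  22.   ]
```

```bash
python3 - <<'E'
from h import *
np.set_printoptions(precision=3,suppress=True)
s=observe();print(s['eef_pos'],s['orientation'][:,0])
save('wrist','wr2')
crop('wr2','wr2b',200,70,320,290,2.7)
E
```

```text
[430.086 -79.497 129.541] [-0.006  1.    -0.002]
```

View pics/wr2b.png

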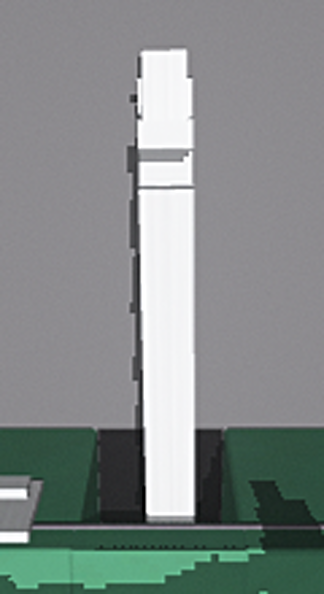

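```bash
python3 - <<'E'
from h import *
np.set_printoptions(precision=3,suppress=True)
s=observe()
W=lambda u,v,z:px2w('wrist',(u+.5)/2.7-.5+200,(v+.5)/2.7-.5+70,z,s)
for a in((163.5,49,11),(166,188,22),(170,515,22),(139,250,22),(194,250,22),(166,150,22)):print(W(*a))
E
```

```text
[428.634   2.731  11.   ]
[429.65 -36.21  22.  ]
[ 431.786 -145.297   22.   ]
[421.65  -54.918  22.   ]
[438.223 -54.799  22.   ]
[429.569 -25.19   22.   ]
```

Emit:
{"method": "arm_command", "body": {"motion": [{"translation":[1,0.5,15],"dr":[0,0,-0.006]},{"translation":[1,0,25],"dr":[0,0,-0.006]},{"translation":[1,0,25],"dr":[0,0,0]},{"translation":[0.5,0,25],"dr":[0,0,0]},{"translation":[0,0,20],"dr":[0,0,0]},{"translation":[0,0,10],"dr":[0,0,0]},{"translation":[0,0,0],"dr":[0,0,0]},{"translation":[0,0,0],"dr":[0,0,0]}], "hand": 0.6, "newtons": 70}}

```text
clock: 2.92
eef_pos: [432.6, -70.9, 10.7]
orientation: [[-0.026, 1.0, -0.0], [1.0, 0.026, 0.0], [0.0, -0.0, -1.0]]
ft_force: [-0.6, -0.4, 0.9]
finger_gap: 0.596
```

```bash
python3 - <<'E'
from h import *
np.set_printoptions(precision=3,suppress=True)
s=observe();print(s['eef_pos'],s['orientation'],s['ft_force'],s['finger_gap'])
save('wrist','wr3')
E
```

```text
[432.621 -70.906  10.704] [[-0.026  1.    -0.   ]
 [ 1.     0.026  0.   ]
 [ 0.    -0.    -1.   ]] [-0.591 -0.414  0.885] 0.5962581655855878
```

View pics/wr3.png

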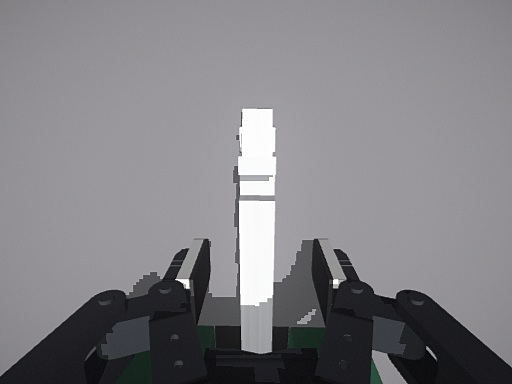

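Emit:
{"method": "arm_command", "body": {"motion": [{"translation":[-2,-1,0.8],"dr":[0,0,0.006]},{"translation":[-1.5,-0.9,0.8],"dr":[0,0,0]},{"translation":[0,0,0],"dr":[0,0,0]}]}}

```text
clock: 3.22
eef_pos: [431.1, -75.3, 9.7]
orientation: [[-0.019, 1.0, 0.002], [1.0, 0.019, -0.001], [-0.001, 0.002, -1.0]]
ft_force: [0.5, 0.6, 0.5]
finger_gap: 0.602
```

Emit:
{"method": "arm_command", "body": {"motion": [{"translation":[0,0,0],"dr":[0,0,0]},{"translation":[0,0,0],"dr":[0,0,0]},{"translation":[0,0,0],"dr":[0,0,0]},{"translation":[0,0,0],"dr":[0,0,0]},{"translation":[0,0,0],"dr":[0,0,0]},{"translation":[0,0,0],"dr":[0,0,0]},{"translation":[0,0,0],"dr":[0,0,0]},{"translation":[0,0,0],"dr":[0,0,0]}], "hand": 0, "newtons": 70}}

```text
clock: 3.88
eef_pos: [430.8, -74.8, 9.4]
orientation: [[-0.019, 1.0, 0.0], [1.0, 0.019, -0.0], [-0.0, 0.0, -1.0]]
ft_force: [-2.7, 0.5, 6.1]
finger_gap: 0.162
```

```bash
python3 - <<'E'
from h import *
np.set_printoptions(precision=3,suppress=True)
s=observe();print(s['eef_pos'],s['orientation'],s['ft_force'],s['ft_torque'],s['finger_gap'],s['clock'])
save('wrist','wr4')
E
```

```text
[430.849 -74.849   9.371] [[-0.019  1.     0.   ]
 [ 1.     0.019 -0.   ]
 [-0.     0.    -1.   ]] [-2.661  0.464  6.077] [ 0.062  0.344 -0.073] 0.1615414422428045 3.8833
```

View pics/wr4.png

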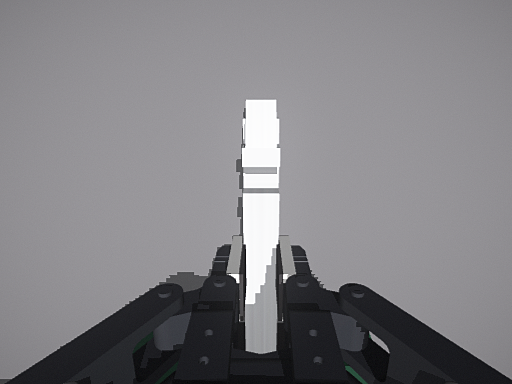

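Emit:
{"method": "arm_command", "body": {"motion": [{"translation":[5,0,0],"dr":[0,0,0]},{"translation":[12,0,0],"dr":[0,0,0]},{"translation":[16,0,0],"dr":[0,0,0]},{"translation":[16,0,0],"dr":[0,0,0]},{"translation":[16,0,0],"dr":[0,0,0]},{"translation":[16,0,0],"dr":[0,0,0]},{"translation":[10,0,0],"dr":[0,0,0]},{"translation":[4,0,0],"dr":[0,0,0]}]}}

```text
clock: 4.6
eef_pos: [429.4, 20.9, 9.4]
orientation: [[-0.021, 1.0, 0.001], [1.0, 0.021, -0.001], [-0.001, 0.001, -1.0]]
ft_force: [-0.9, -3.9, 3.9]
finger_gap: 0.164
```

Emit:
{"method": "arm_command", "body": {"motion": [{"translation":[0,0,0],"dr":[0,0,0]},{"translation":[0,0,0],"dr":[0,0,0]}]}}

```text
clock: 4.77
eef_pos: [429.4, 21.1, 9.4]
orientation: [[-0.019, 1.0, 0.001], [1.0, 0.019, 0.002], [0.002, 0.001, -1.0]]
ft_force: [0.2, 4.9, 7.1]
finger_gap: 0.164
```

```bash
python3 - <<'E'
from h import *
np.set_printoptions(precision=3,suppress=True)
s=observe();print(s['eef_pos'],s['orientation'],s['ft_force'],s['ft_torque'],s['finger_gap'],s['clock'])
save('top','top1');crop('top1','top1b',150,130,380,260,3.4)
save('wrist','wr5')
E
```

```text
[429.365  21.087   9.355] [[-0.019  1.     0.001]
 [ 1.     0.019  0.002]
 [ 0.002  0.001 -1.   ]] [0.219 4.858 7.111] [ 0.779 -0.113  0.11 ] 0.16405815090792414 4.7667
```

View pics/top1b.png

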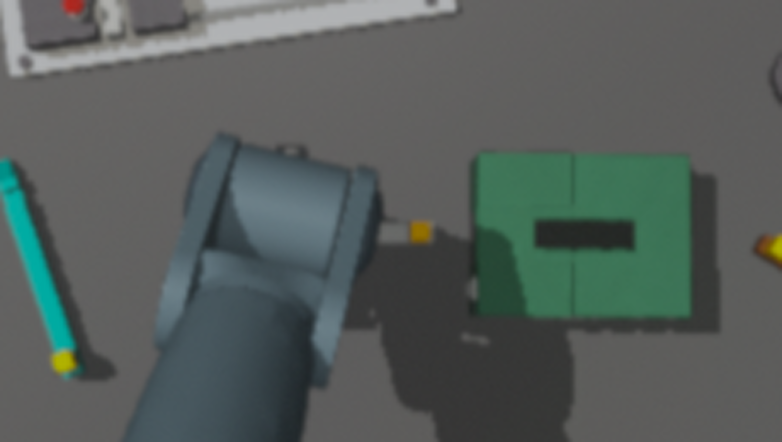

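View pics/wr5.png

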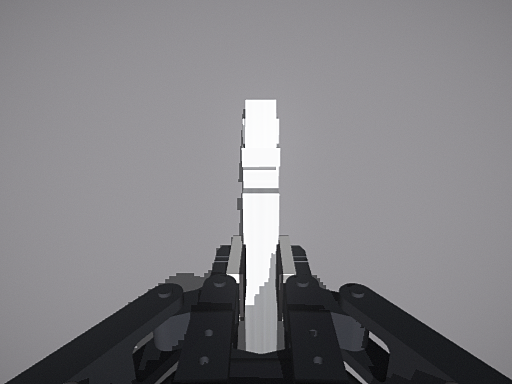

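```bash
python3 - <<'E'
from h import *
np.set_printoptions(precision=3,suppress=True)
s=observe();print(s['eef_pos'],s['orientation'][:,0])
h=px2w('top',421.5/3.4-.5+150,231.5/3.4-.5+130,52);print('handle',h,'-> origin y',h[1]+83)
n=px2w('wrist',261,99.5,11,s);print('nose',n,'-> origin y',n[1]-95)
for a in((261.5,190,22),(261,250,22)):print(px2w('wrist',*a,s))
a=1.7375;print('fix track',628.2+np.cos(a)*-78,82+np.sin(a)*-78)
E
```

```text
[429.355  20.965   9.356] [-0.018  1.     0.002]
handle [431.358 -82.077  52.   ] -> origin y 0.9234510725419796
nose [427.172  95.855  11.   ] -> origin y 0.8545287024071513
[428.042  58.462  22.   ]
[428.351  29.358  22.   ]
fix track 641.1427448535227 5.081306851607181
```

Emit:
{"method": "arm_command", "body": {"motion": [{"translation":[0,0,-6],"dr":[0,0,0]},{"translation":[0,0,-15],"dr":[0,0,0]},{"translation":[0,0,-20],"dr":[0,0,0]},{"translation":[0,0,-20],"dr":[0,0,0]},{"translation":[0,0,-10],"dr":[0,0,0]},{"translation":[0,0,0],"dr":[0,0,0]}]}}

```text
clock: 5.37
eef_pos: [429.9, 19.9, 81.6]
orientation: [[-0.019, 1.0, 0.004], [1.0, 0.019, -0.001], [-0.001, 0.004, -1.0]]
ft_force: [1.6, -0.1, -2.7]
finger_gap: 0.162
```

```bash
python3 - <<'E'
from h import *
np.set_printoptions(precision=3,suppress=True)
s=observe();print(s['eef_pos'],s['orientation'],s['ft_force'],s['ft_torque'],s['finger_gap'],s['clock'])
plan(np.array([637.8,24.8,80]),1.7375,10)
E
```

```text
[429.89   19.911  81.57 ] [[-0.019  1.     0.004]
 [ 1.     0.019 -0.001]
 [-0.001  0.004 -1.   ]] [ 1.566 -0.068 -2.697] [ 0.084 -0.029 -0.01 ] 0.16167984202354854 5.3667
n 10 t [-1.28 20.78  0.2 ] dr [ 0.     0.    -0.015]
```

Emit:
{"method": "arm_command", "body": {"motion": [{"translation":[0,10,0],"dr":[0,0,-0.01]},{"translation":[-1.0,25,0],"dr":[0,0,-0.019]},{"translation":[-1.0,32,0],"dr":[0,0,-0.022]},{"translation":[-1.5,35,0],"dr":[0,0,-0.025]},{"translation":[-2.0,35,0],"dr":[0,0,-0.025]},{"translation":[-2.5,32,0],"dr":[0,0,-0.022]},{"translation":[-2.5,24,0],"dr":[0,0,-0.017]},{"translation":[-2.0,14.5,0],"dr":[0,0,-0.01]}]}}

```text
clock: 6.03
eef_pos: [637.9, 25.6, 77.5]
orientation: [[-0.169, 0.986, -0.002], [0.986, 0.169, 0.001], [0.001, -0.002, -1.0]]
ft_force: [-0.9, -0.3, -2.9]
finger_gap: 0.164
```

Emit:
{"method": "arm_command", "body": {"motion": [{"translation":[0,0,0],"dr":[0,0,0]},{"translation":[0,0,0],"dr":[0,0,0]},{"translation":[0,0,0],"dr":[0,0,0]}]}}

```text
clock: 6.28
eef_pos: [634.7, 25.7, 77.9]
orientation: [[-0.168, 0.986, -0.004], [0.986, 0.168, 0.001], [0.001, -0.004, -1.0]]
ft_force: [-0.6, 0.1, -3.2]
finger_gap: 0.16
```

```bash
python3 - <<'E'
from h import *
np.set_printoptions(precision=3,suppress=True)
s=observe();print(s['eef_pos'],s['orientation'],s['ft_force'],s['ft_torque'],s['finger_gap'],s['clock'])
save('wrist','wr6');crop('wr6','wr6b',0,0,512,384,1.56)
save('top','top2');crop('top2','top2b',135,60,295,160,5)
plan(np.array([637.8,24.8,80]),1.7375,2)
E
```

```text
[634.687  25.735  77.93 ] [[-0.168  0.986 -0.004]
 [ 0.986  0.168  0.001]
 [ 0.001 -0.004 -1.   ]] [-0.588  0.144 -3.196] [ 0.119 -0.025  0.008] 0.159603900892485 6.2833
n 2 t [-0.66  1.28 -0.57] dr [-0.001 -0.     0.001]
```

View pics/wr6b.png

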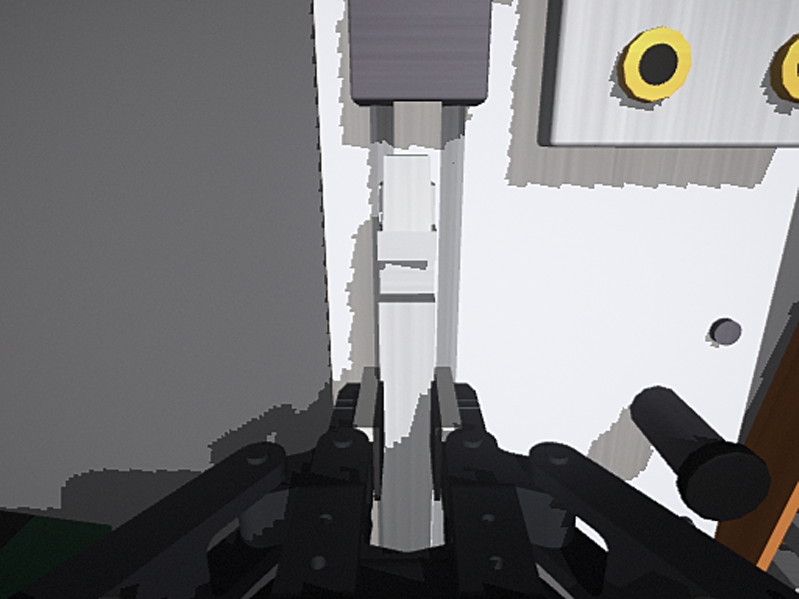

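View pics/top2b.png

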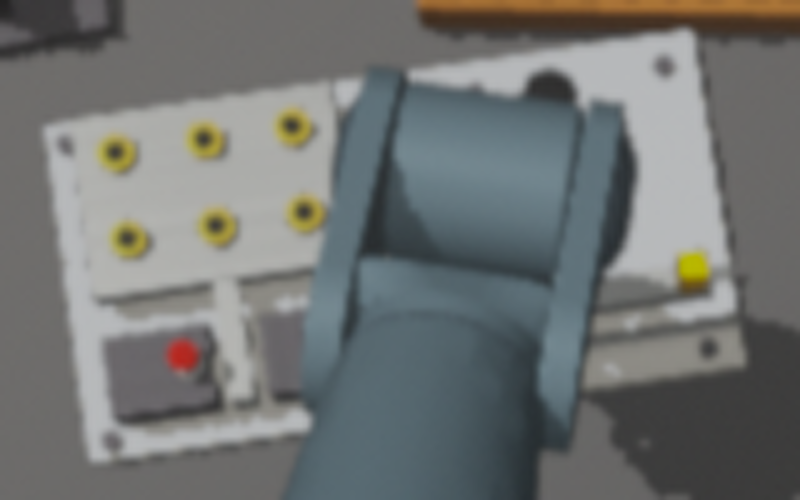

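```bash
python3 - <<'E'
from h import *
np.set_printoptions(precision=2,suppress=True)
s=observe();R=s['orientation'];p=s['eef_pos']
print(p, R[:,0])
a=1.7375;A=np.array([[np.cos(a),-np.sin(a)],[np.sin(a),np.cos(a)]]);t=np.array([628.2,82])
W=lambda u,v,z:px2w('wrist',(u+.5)/1.56-.5,(v+.5)/1.56-.5,z,s)
for n,q in dict(floorL=(393,120,12),floorR=(441,120,12),strapL=(350,100,44),strapR=(489,100,44),noseL=(384,156,p[2]+2),noseR=(430,156,p[2]+2),shL=(380,300,p[2]+13),shR=(435,300,p[2]+13),railoutL=(333,385,12),edgeUp=(316,20,12)).items():
    w=W(*q); print(n,w,'fix',A.T@(w[:2]-t),'tool',R.T@(w-p))
print('tcp fix',A.T@(p[:2]-t))
h=px2w('top',694/5-.5+135,270/5-.5+60,p[2]-9.4+52);print('handle',A.T@(h[:2]-t),h)
E
```

```text
[635.05  25.68  78.86] [-0.17  0.99  0.  ]
floorL [613.91 110.08  12.  ] fix [30.06  9.44] tool [86.71 -6.51 66.93]
floorR [632.92 113.31  12.  ] fix [30.1  -9.85] tool [86.7  12.77 66.89]
strapL [599.75 112.92  44.  ] fix [35.21 22.93] tool [ 91.91 -20.07  34.97]
strapR [645.83 120.75  44.  ] fix [ 35.29 -23.81] tool [91.89 26.67 34.86]
noseL [615.33  98.34  80.86] fix [18.25  9.98] tool [74.95 -7.23 -1.93]
noseR [627.82 100.47  80.86] fix [18.27 -2.69] tool [74.95  5.43 -1.96]
shL [620.6   60.58  91.86] fix [-19.86  11.05] tool [ 36.84  -8.41 -12.95]
shR [635.66  63.15  91.86] fix [-19.82  -4.23] tool [ 36.85   6.87 -12.99]
railoutL [604.61 -11.98  12.  ] fix [-88.76  38.85] tool [-32.06 -36.17  66.92]
edgeUp [579.41 140.43  12.  ] fix [65.71 38.42] tool [122.42 -35.42  67.03]
tcp fix [-56.68   2.59]
handle [-158.97    5.39] [649.26 -75.66 121.46]
```

Emit:
{"method": "arm_command", "body": {"motion": [{"translation":[0,1,0],"dr":[0,0,0]},{"translation":[0,1.3,5],"dr":[0,0,0]},{"translation":[0,1,12],"dr":[0,0,0]},{"translation":[0,0,14],"dr":[0,0,0]},{"translation":[0,0,12],"dr":[0,0,0]},{"translation":[0,0,6],"dr":[0,0,0]},{"translation":[0,0,0],"dr":[0,0,0]},{"translation":[0,0,0],"dr":[0,0,0]}]}}

```text
clock: 7.05
eef_pos: [639.4, 26.2, 29.8]
orientation: [[-0.168, 0.986, -0.002], [0.986, 0.168, 0.0], [0.001, -0.002, -1.0]]
ft_force: [-0.2, 0.7, -4.0]
finger_gap: 0.169
```

```bash
python3 - <<'E'
from h import *
np.set_printoptions(precision=3,suppress=True)
s=observe();print(s['eef_pos'],s['orientation'],s['ft_force'],s['ft_torque'],s['finger_gap'],s['clock'])
save('wrist','wr7');crop('wr7','wr7b',0,0,512,384,1.56)
E
```

```text
[639.364  26.201  29.844] [[-0.168  0.986 -0.002]
 [ 0.986  0.168  0.   ]
 [ 0.001 -0.002 -1.   ]] [-0.216  0.713 -3.962] [ 0.089  0.04  -0.033] 0.16902683885603503 7.05
```

View pics/wr7b.png

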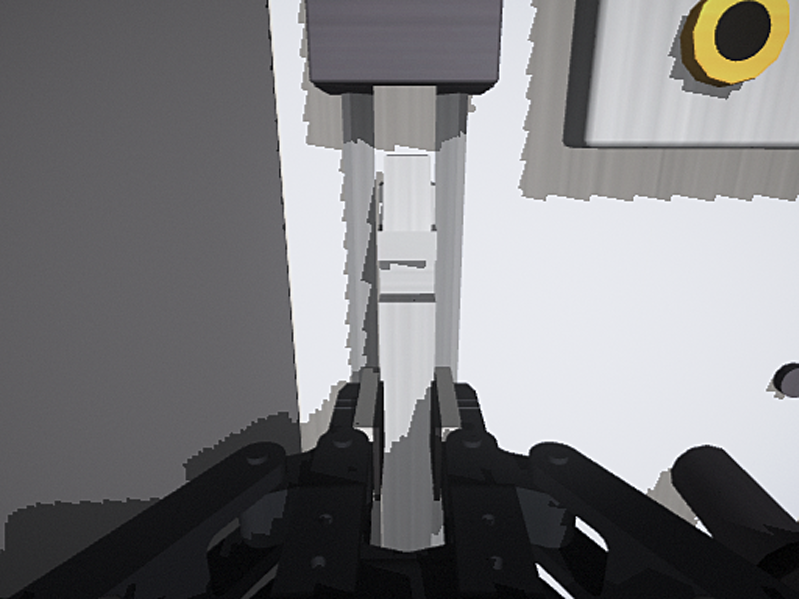

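Emit:
{"method": "arm_command", "body": {"motion": [{"translation":[0,-0.5,3],"dr":[0,0,0]},{"translation":[0,0,3],"dr":[0,0,0]},{"translation":[0,0,0],"dr":[0,0,0]},{"translation":[0,0,0],"dr":[0,0,0]}]}}

```text
clock: 7.43
eef_pos: [639.4, 26.0, 24.9]
orientation: [[-0.168, 0.986, -0.0], [0.986, 0.168, 0.0], [0.0, -0.0, -1.0]]
ft_force: [-0.6, 0.2, -2.3]
finger_gap: 0.165
```

Emit:
{"method": "arm_command", "body": {"motion": [{"translation":[0,0,1],"dr":[0,0,0]},{"translation":[0,0,0.5],"dr":[0,0,0]},{"translation":[0,0,0],"dr":[0,0,0]}]}}

```text
clock: 7.68
eef_pos: [639.4, 26.0, 23.3]
orientation: [[-0.168, 0.986, -0.0], [0.986, 0.168, 0.0], [0.0, -0.0, -1.0]]
ft_force: [0.2, 0.1, -3.4]
finger_gap: 0.162
```

Emit:
{"method": "arm_command", "body": {"motion": [{"translation":[0,0,0.8],"dr":[0,0,0]},{"translation":[0,0,0],"dr":[0,0,0]},{"translation":[0,0,0],"dr":[0,0,0]}]}}

```text
clock: 7.93
eef_pos: [639.4, 26.0, 22.5]
orientation: [[-0.168, 0.986, -0.0], [0.986, 0.168, 0.0], [0.0, -0.0, -1.0]]
ft_force: [-0.9, -0.3, -1.7]
finger_gap: 0.161
```

Emit:
{"method": "arm_command", "body": {"motion": [{"translation":[0,0,0.8],"dr":[0,0,0]},{"translation":[0,0,0],"dr":[0,0,0]},{"translation":[0,0,0],"dr":[0,0,0]}]}}

```text
clock: 8.18
eef_pos: [639.5, 26.0, 21.8]
orientation: [[-0.168, 0.986, 0.0], [0.986, 0.168, -0.0], [-0.0, 0.0, -1.0]]
ft_force: [0.0, -0.2, -2.1]
finger_gap: 0.165
```

Emit:
{"method": "arm_command", "body": {"motion": [{"translation":[0,0,0.6],"dr":[0,0,0]},{"translation":[0,0,0],"dr":[0,0,0]},{"translation":[0,0,0],"dr":[0,0,0]}]}}

```text
clock: 8.43
eef_pos: [639.6, 26.0, 21.4]
orientation: [[-0.168, 0.986, 0.0], [0.986, 0.168, -0.0], [-0.0, 0.0, -1.0]]
ft_force: [-0.5, -0.3, -1.0]
finger_gap: 0.164
```

Emit:
{"method": "arm_command", "body": {"motion": [{"translation":[0,0,0.5],"dr":[0,0,0]},{"translation":[0,0,0],"dr":[0,0,0]},{"translation":[0,0,0],"dr":[0,0,0]}]}}

```text
clock: 8.68
eef_pos: [639.6, 26.0, 21.4]
orientation: [[-0.168, 0.986, 0.0], [0.986, 0.168, -0.0], [-0.0, 0.0, -1.0]]
ft_force: [-4.2, -0.3, 4.9]
finger_gap: 0.162
```

Emit:
{"method": "arm_command", "body": {"motion": [{"translation":[0,0,0],"dr":[0,0,0]},{"translation":[0,0,0],"dr":[0,0,0]},{"translation":[0,0,0],"dr":[0,0,0]},{"translation":[0,0,0],"dr":[0,0,0]},{"translation":[0,0,0],"dr":[0,0,0]},{"translation":[0,0,0],"dr":[0,0,0]}], "hand": 0.5}}

```text
clock: 9.18
eef_pos: [639.5, 26.0, 20.6]
orientation: [[-0.168, 0.986, 0.0], [0.986, 0.168, 0.0], [-0.0, 0.0, -1.0]]
ft_force: [0.2, 0.7, 0.8]
finger_gap: 0.501
```

```bash
python3 - <<'E'
from h import *
np.set_printoptions(precision=3,suppress=True)
s=observe();print(s['eef_pos'],s['orientation'],s['ft_force'],s['ft_torque'],s['finger_gap'],s['clock'])
save('wrist','wr8');crop('wr8','wr8b',0,0,512,384,1.56)
E
```

```text
[639.479  26.024  20.614] [[-0.168  0.986  0.   ]
 [ 0.986  0.168  0.   ]
 [-0.     0.    -1.   ]] [0.16  0.748 0.792] [-0.008  0.002  0.021] 0.500575033518212 9.1833
```

View pics/wr8b.png

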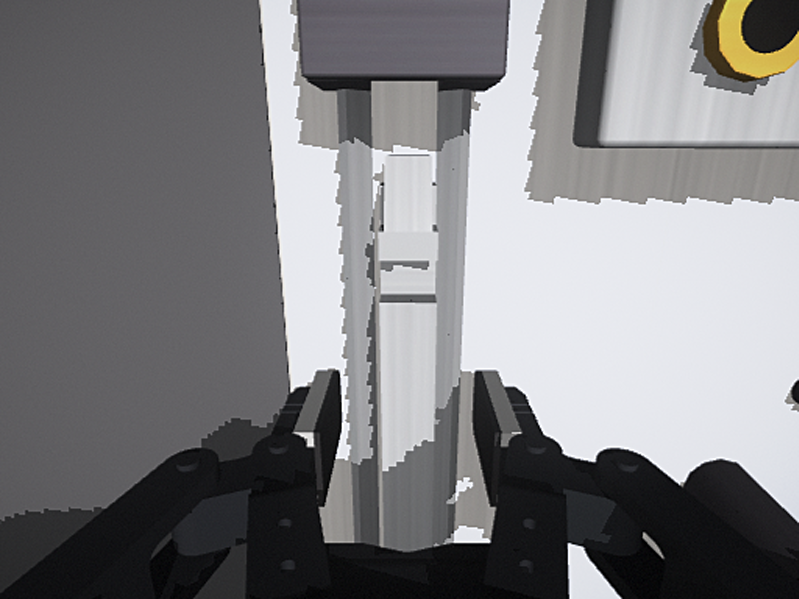

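Emit:
{"method": "arm_command", "body": {"motion": [{"translation":[0,0,-6],"dr":[0,0,0]},{"translation":[0,0,-10],"dr":[0,0,0]},{"translation":[-10,0,0],"dr":[0,0,0]},{"translation":[-23,0,0],"dr":[0,0,0]},{"translation":[-25,0,0],"dr":[0,0,0]},{"translation":[-25,0,0],"dr":[0,0,0]},{"translation":[-14,0,0],"dr":[0,0,0]},{"translation":[-5,0,0],"dr":[0,0,0]}]}}

```text
clock: 9.9
eef_pos: [657.4, -77.3, 37.5]
orientation: [[-0.166, 0.986, 0.002], [0.986, 0.166, -0.001], [-0.001, 0.002, -1.0]]
ft_force: [0.6, 0.4, 0.8]
finger_gap: 0.5
```

Emit:
{"method": "arm_command", "body": {"motion": [{"translation":[0,0,0],"dr":[0,0,0]},{"translation":[0,0,0],"dr":[0,0,0]},{"translation":[0,0,0],"dr":[0,0,0]}]}}

```text
clock: 10.15
eef_pos: [656.3, -73.4, 36.5]
orientation: [[-0.169, 0.986, -0.001], [0.986, 0.169, 0.0], [0.0, -0.001, -1.0]]
ft_force: [-0.8, 0.7, -0.2]
finger_gap: 0.5
```

```bash
python3 - <<'E'
from h import *
np.set_printoptions(precision=3,suppress=True)
s=observe();print(s['eef_pos'],s['orientation'],s['ft_force'],s['ft_torque'],s['finger_gap'],s['clock'])
save('wrist','wr9');crop('wr9','wr9b',0,0,512,384,1.56)
save('side','side1');crop('side1','side1b',100,120,330,270,3.4)
a=1.7375;A=np.array([[np.cos(a),-np.sin(a)],[np.sin(a),np.cos(a)]]);print(A.T@(s['eef_pos'][:2]-[628.2,82]))
E
```

```text
[656.259 -73.355  36.511] [[-0.169  0.986 -0.001]
 [ 0.986  0.169  0.   ]
 [ 0.    -0.001 -1.   ]] [-0.834  0.697 -0.223] [-0.005  0.043 -0.015] 0.4997132423759667 10.15
[-157.857   -1.892]
```

View pics/wr9b.png

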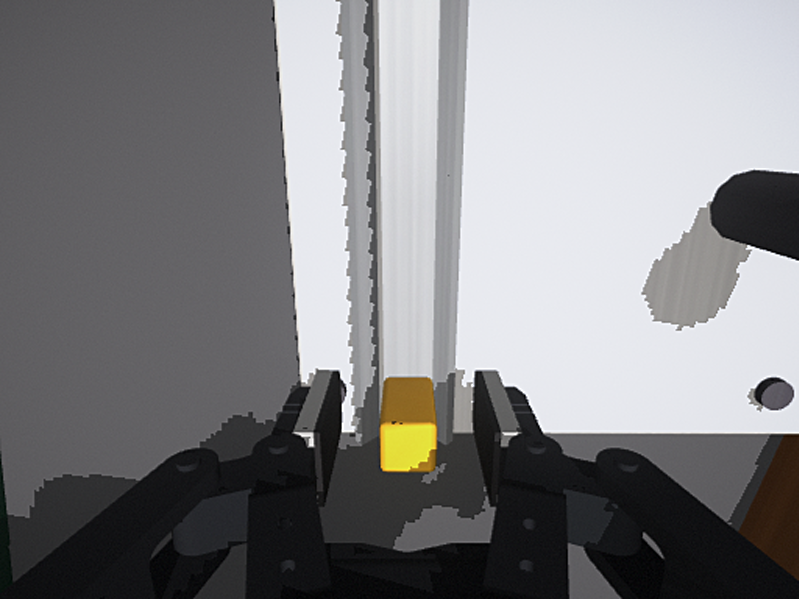

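View pics/side1b.png

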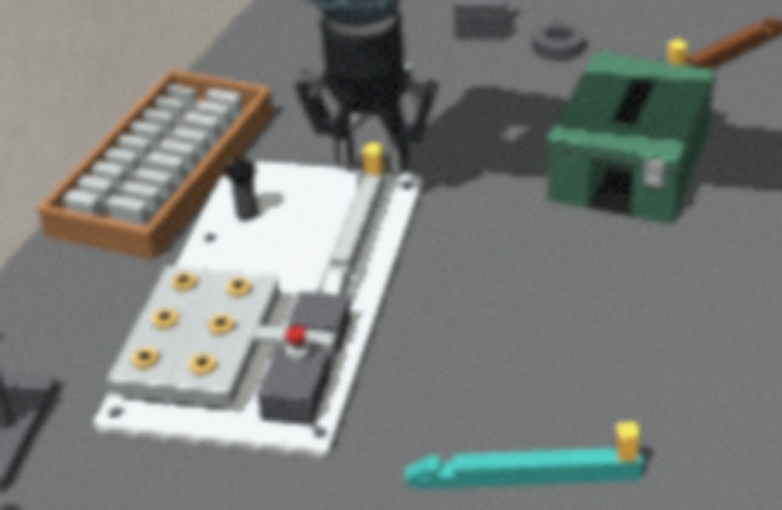

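```bash
python3 - <<'E'
from h import *
np.set_printoptions(precision=3,suppress=True)
s=observe();R=s['orientation'];p=s['eef_pos'];print(p)
for q in((408,424,64),(408,472,64),(408,378,34)):
    w=px2w('wrist',(q[0]+.5)/1.56-.5,(q[1]+.5)/1.56-.5,q[2],s);print(w,R.T@(w-p))
E
```

```text
[656.326 -73.271  36.542]
[654.589 -66.941  64.   ] [  6.542  -0.65  -27.456]
[657.193 -82.035  64.   ] [ -8.775  -0.643 -27.461]
[654.932 -68.635  34.   ] [ 4.804 -0.586  2.544]
```

Emit:
{"method": "arm_command", "body": {"motion": [{"translation":[0,0,0],"dr":[0,0,0]},{"translation":[0,0,0],"dr":[0,0,0]},{"translation":[0,0,0],"dr":[0,0,0]},{"translation":[0,0,0],"dr":[0,0,0]},{"translation":[0,0,0],"dr":[0,0,0]},{"translation":[0,0,0],"dr":[0,0,0]},{"translation":[0,0,0],"dr":[0,0,0]},{"translation":[0,0,0],"dr":[0,0,0]}], "hand": 0, "newtons": 70}}

```text
clock: 10.92
eef_pos: [656.7, -74.2, 36.9]
orientation: [[-0.168, 0.986, 0.0], [0.986, 0.168, 0.0], [0.0, 0.0, -1.0]]
ft_force: [-0.1, 2.6, 2.0]
finger_gap: 0.172
```

Emit:
{"method": "arm_command", "body": {"motion": [{"translation":[3,0,0],"dr":[0,0,0]},{"translation":[4,0,0],"dr":[0,0,0]},{"translation":[4,0,0],"dr":[0,0,0]},{"translation":[2,0,0],"dr":[0,0,0]},{"translation":[0,0,0],"dr":[0,0,0]}]}}

```text
clock: 11.33
eef_pos: [654.4, -61.3, 36.9]
orientation: [[-0.169, 0.986, 0.0], [0.986, 0.169, -0.0], [-0.0, 0.0, -1.0]]
ft_force: [-0.4, -0.7, 2.6]
finger_gap: 0.171
```

```bash
python3 - <<'E'
from h import *
np.set_printoptions(precision=3,suppress=True)
s=observe();print(s['eef_pos'],s['orientation'],s['ft_force'],s['ft_torque'],s['finger_gap'],s['clock'])
save('wrist','wr10');crop('wr10','wr10b',0,0,512,384,1.56)
a=1.7375;A=np.array([[np.cos(a),-np.sin(a)],[np.sin(a),np.cos(a)]]);print(A.T@(s['eef_pos'][:2]-[628.2,82]))
E
```

```text
[654.434 -61.339  36.877] [[-0.169  0.986  0.   ]
 [ 0.986  0.169 -0.   ]
 [-0.     0.    -1.   ]] [-0.361 -0.685  2.577] [-0.082  0.06   0.015] 0.1709511202563223 11.3333
[-145.705   -2.086]
```

View pics/wr10b.png

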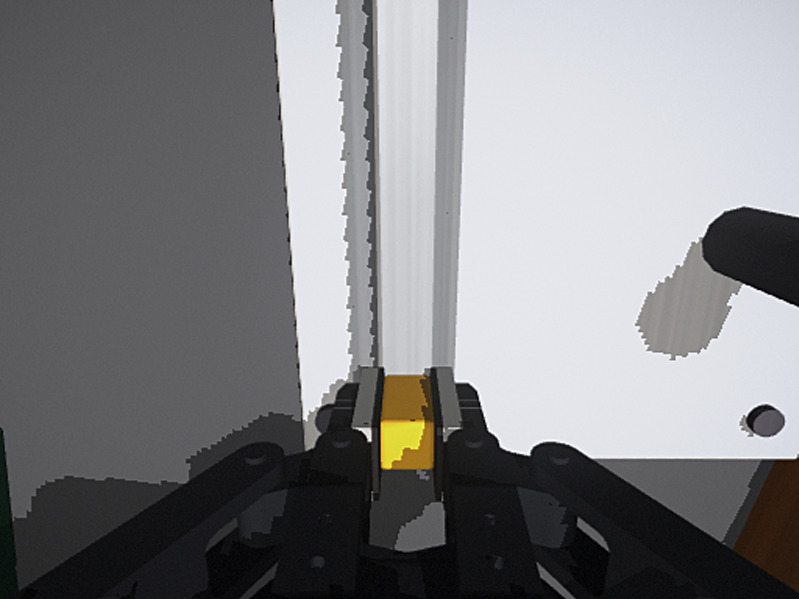

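Emit:
{"method": "arm_command", "body": {"motion": [{"translation":[1,-0.5,0],"dr":[0,0,0]},{"translation":[3,0,0],"dr":[0,0,0]},{"translation":[4,0,0],"dr":[0,0,0]},{"translation":[4,0,0],"dr":[0,0,0]}]}}

```text
clock: 11.72
eef_pos: [652.0, -49.9, 36.9]
orientation: [[-0.168, 0.986, 0.0], [0.986, 0.168, -0.0], [-0.0, 0.0, -1.0]]
ft_force: [0.9, -3.2, 3.3]
finger_gap: 0.174
```

Emit:
{"method": "arm_command", "body": {"motion": [{"translation":[4,0,0],"dr":[0,0,0]},{"translation":[4,0,0],"dr":[0,0,0]},{"translation":[4,0,0],"dr":[0,0,0]},{"translation":[4,0,0],"dr":[0,0,0]}]}}

```text
clock: 12.05
eef_pos: [649.3, -33.8, 36.9]
orientation: [[-0.168, 0.986, 0.0], [0.986, 0.168, -0.0], [-0.0, 0.0, -1.0]]
ft_force: [0.4, -3.3, 3.6]
finger_gap: 0.172
```

Emit:
{"method": "arm_command", "body": {"motion": [{"translation":[5,0,0],"dr":[0,0,0]},{"translation":[5,0,0],"dr":[0,0,0]},{"translation":[5,0,0],"dr":[0,0,0]},{"translation":[5,0,0],"dr":[0,0,0]}]}}

```text
clock: 12.38
eef_pos: [645.9, -14.0, 36.9]
orientation: [[-0.168, 0.986, 0.0], [0.986, 0.168, -0.0], [-0.0, 0.0, -1.0]]
ft_force: [1.1, -4.0, 3.4]
finger_gap: 0.168
```

Emit:
{"method": "arm_command", "body": {"motion": [{"translation":[5,0,0],"dr":[0,0,0]},{"translation":[5,0,0],"dr":[0,0,0]},{"translation":[5,0,0],"dr":[0,0,0]},{"translation":[5,0,0],"dr":[0,0,0]}]}}

```text
clock: 12.72
eef_pos: [642.5, 5.7, 36.9]
orientation: [[-0.168, 0.986, 0.0], [0.986, 0.168, -0.0], [-0.0, 0.0, -1.0]]
ft_force: [-0.1, -4.3, 5.0]
finger_gap: 0.175
```

Emit:
{"method": "arm_command", "body": {"motion": [{"translation":[4,0,0],"dr":[0,0,0]},{"translation":[4,0,0],"dr":[0,0,0]},{"translation":[4,0,0],"dr":[0,0,0]},{"translation":[4,0,0],"dr":[0,0,0]}]}}

```text
clock: 13.05
eef_pos: [639.9, 21.3, 36.9]
orientation: [[-0.168, 0.986, 0.0], [0.986, 0.168, -0.0], [-0.0, 0.0, -1.0]]
ft_force: [0.8, -3.8, 5.6]
finger_gap: 0.173
```

Emit:
{"method": "arm_command", "body": {"motion": [{"translation":[4,0,0],"dr":[0,0,0]},{"translation":[4,0,0],"dr":[0,0,0]},{"translation":[4,0,0],"dr":[0,0,0]},{"translation":[4,0,0],"dr":[0,0,0]}]}}

```text
clock: 13.38
eef_pos: [637.4, 36.3, 36.9]
orientation: [[-0.169, 0.986, 0.001], [0.986, 0.169, -0.002], [-0.002, 0.0, -1.0]]
ft_force: [1.1, -9.3, 3.7]
finger_gap: 0.173
```

```bash
python3 - <<'E'
from h import *
np.set_printoptions(precision=3,suppress=True)
s=observe();print(s['eef_pos'],s['ft_force'],s['ft_torque'])
save('wrist','wr11');crop('wr11','wr11b',0,0,512,384,1.56)
save('side','side2');crop('side2','side2b',150,150,250,250,6)
E
```

```text
[637.375  36.292  36.863] [ 1.133 -9.29   3.722] [-1.426 -0.181  0.007]
```

View pics/wr11b.png

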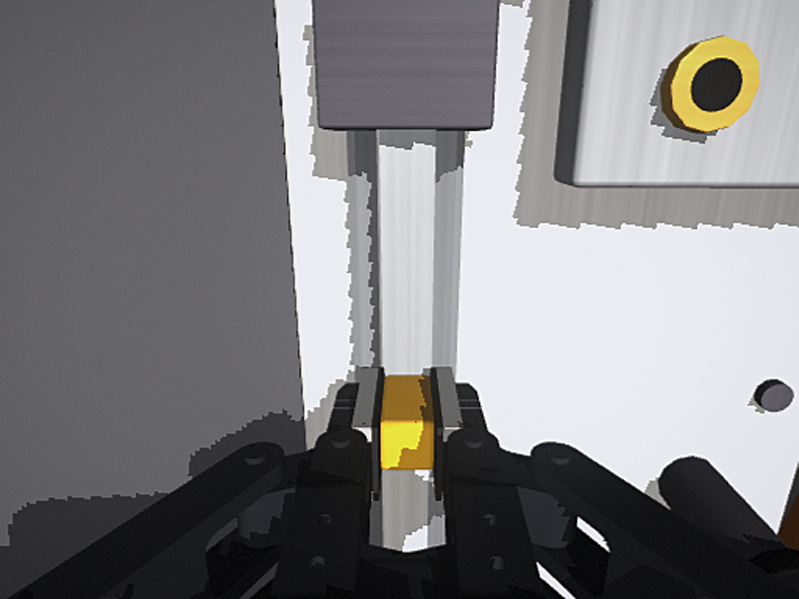

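View pics/side2b.png

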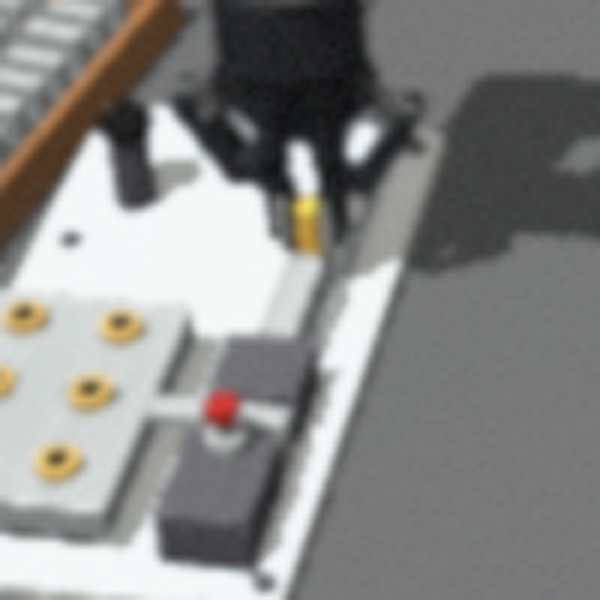

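Emit:
{"method": "arm_command", "body": {"motion": [{"translation":[2.5,0,0],"dr":[0,0,0]},{"translation":[2.5,0,0],"dr":[0,0,0]},{"translation":[2.5,0,0],"dr":[0,0,0]}]}}

```text
clock: 13.73
eef_pos: [636.2, 42.9, 36.8]
orientation: [[-0.168, 0.986, 0.001], [0.986, 0.168, -0.002], [-0.003, 0.001, -1.0]]
ft_force: [1.2, -8.8, 3.3]
finger_gap: 0.169
```

Emit:
{"method": "arm_command", "body": {"motion": [{"translation":[2,0,0],"dr":[0,0,0]},{"translation":[2,0,0],"dr":[0,0,0]},{"translation":[2,0,0],"dr":[0,0,0]}]}}

```text
clock: 13.98
eef_pos: [635.1, 49.4, 36.9]
orientation: [[-0.168, 0.986, 0.001], [0.986, 0.168, -0.001], [-0.001, 0.0, -1.0]]
ft_force: [0.5, -6.6, 5.0]
finger_gap: 0.17
```

```bash
python3 - <<'E'
from h import *
np.set_printoptions(precision=3,suppress=True)
s=observe();print(s['eef_pos'],s['ft_force'],s['ft_torque'])
save('side','side3');crop('side3','side3b',150,150,250,250,6)
E
```

```text
[635.095  49.388  36.861] [ 0.546 -6.628  5.033] [-1.108 -0.154  0.069]
```

View pics/side3b.png

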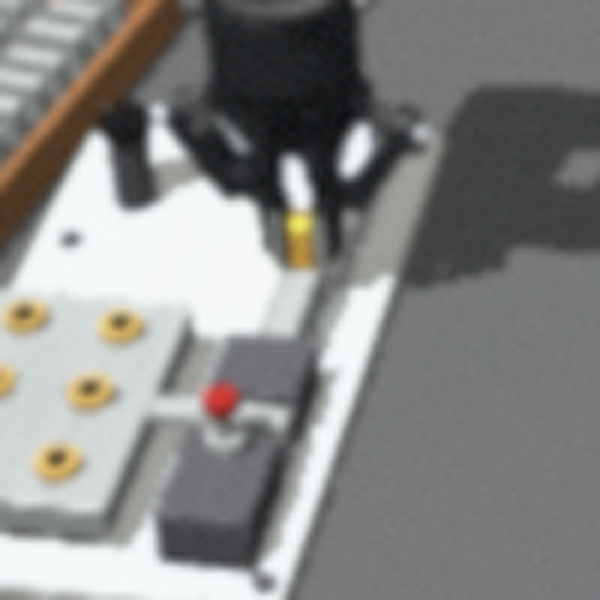

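The knob has risen (row 408 to 400) and the force has eased, so the catch is riding on the bolt's top. Next come smaller steps towards home.

Emit:
{"method": "arm_command", "body": {"motion": [{"translation":[2,0,0],"dr":[0,0,0]},{"translation":[2,0,0],"dr":[0,0,0]}]}}

```text
clock: 14.2
eef_pos: [634.4, 53.4, 36.8]
orientation: [[-0.168, 0.986, 0.0], [0.986, 0.168, -0.001], [-0.001, 0.0, -1.0]]
ft_force: [1.5, -7.5, 4.7]
finger_gap: 0.176
```

Emit:
{"method": "arm_command", "body": {"motion": [{"translation":[2,0,0],"dr":[0,0,0]},{"translation":[1,0,0],"dr":[0,0,0]},{"translation":[0,0,0],"dr":[0,0,0]}]}}

```text
clock: 14.45
eef_pos: [633.7, 57.3, 36.8]
orientation: [[-0.168, 0.986, 0.0], [0.986, 0.168, 0.0], [0.0, 0.0, -1.0]]
ft_force: [1.4, -2.6, 4.9]
finger_gap: 0.173
```

Emit:
{"method": "arm_command", "body": {"motion": [{"translation":[1.5,0,0],"dr":[0,0,0]},{"translation":[1.5,0,0],"dr":[0,0,0]}]}}

```text
clock: 14.62
eef_pos: [633.2, 60.0, 36.9]
orientation: [[-0.168, 0.986, 0.0], [0.986, 0.168, -0.0], [-0.0, 0.0, -1.0]]
ft_force: [-0.7, -5.1, 5.0]
finger_gap: 0.172
```

Emit:
{"method": "arm_command", "body": {"motion": [{"translation":[1.5,0,0],"dr":[0,0,0]},{"translation":[1,0,0],"dr":[0,0,0]}]}}

```text
clock: 14.78
eef_pos: [633.2, 60.2, 36.9]
orientation: [[-0.169, 0.986, 0.001], [0.986, 0.169, -0.005], [-0.005, 0.0, -1.0]]
ft_force: [3.0, -16.4, 3.0]
finger_gap: 0.172
```

Emit:
{"method": "arm_command", "body": {"motion": [{"translation":[1,0,0],"dr":[0,0,0]},{"translation":[1,0,0],"dr":[0,0,0]}]}}

```text
clock: 14.95
eef_pos: [633.6, 60.4, 37.2]
orientation: [[-0.169, 0.986, 0.003], [0.986, 0.169, -0.007], [-0.008, 0.001, -1.0]]
ft_force: [2.6, -23.1, 3.9]
finger_gap: 0.168
```

```bash
python3 - <<'E'
from h import *
np.set_printoptions(precision=3,suppress=True)
s=observe();print(s['eef_pos'],s['ft_force'],s['ft_torque'])
save('side','side4');crop('side4','side4b',150,150,250,250,6)
E
```

```text
[633.629  60.361  37.217] [  2.608 -23.146   3.855] [-3.334 -0.402  0.088]
```

View pics/side4b.png

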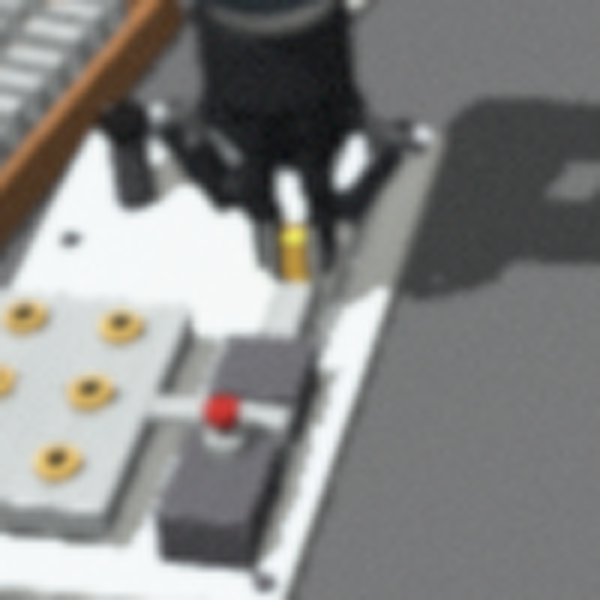

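Emit:
{"method": "arm_command", "body": {"motion": [{"translation":[-1.5,0,0],"dr":[0,0,0]},{"translation":[-1.5,0,0],"dr":[0,0,0]},{"translation":[0,0,0],"dr":[0,0,0]}]}}

```text
clock: 15.25
eef_pos: [633.3, 60.2, 36.9]
orientation: [[-0.168, 0.986, 0.001], [0.986, 0.168, -0.002], [-0.002, 0.0, -1.0]]
ft_force: [2.2, -9.1, 5.3]
finger_gap: 0.17
```

Emit:
{"method": "arm_command", "body": {"motion": [{"translation":[0,0,0],"dr":[0,0,0]},{"translation":[0,0,0],"dr":[0,0,0]},{"translation":[0,0,0],"dr":[0,0,0]},{"translation":[0,0,0],"dr":[0,0,0]},{"translation":[0,0,0],"dr":[0,0,0]},{"translation":[0,0,0],"dr":[0,0,0]}], "hand": 0.5}}

```text
clock: 15.75
eef_pos: [632.5, 61.9, 36.3]
orientation: [[-0.168, 0.986, -0.001], [0.986, 0.168, 0.0], [0.0, -0.001, -1.0]]
ft_force: [0.2, -0.5, 0.3]
finger_gap: 0.501
```

Emit:
{"method": "arm_command", "body": {"motion": [{"translation":[0,0,-8],"dr":[0,0,0]},{"translation":[0,0,-20],"dr":[0,0,0]},{"translation":[0,0,-30],"dr":[0,0,0]},{"translation":[0,0,-30],"dr":[0,0,0]},{"translation":[0,0,-30],"dr":[0,0,0]},{"translation":[0,0,-10],"dr":[0,0,0]},{"translation":[0,0,0],"dr":[0,0,0]},{"translation":[0,0,0],"dr":[0,0,0]}]}}

```text
clock: 16.42
eef_pos: [632.7, 61.5, 164.6]
orientation: [[-0.168, 0.986, 0.0], [0.986, 0.168, 0.0], [0.0, 0.0, -1.0]]
ft_force: [-0.9, 0.8, -0.9]
finger_gap: 0.499
```

```bash
python3 - <<'E'
from h import *
np.set_printoptions(precision=3,suppress=True)
s=observe();print(s['eef_pos'],s['ft_force'],s['ft_torque'],s['clock'])
save('wrist','wr12');crop('wr12','wr12b',0,0,512,384,1.56)
save('side','side5');crop('side5','side5b',150,150,250,250,6)
E
```

```text
[632.731  61.496 164.579] [-0.88   0.772 -0.885] [-0.02   0.005  0.004] 16.4167
```

View pics/wr12b.png

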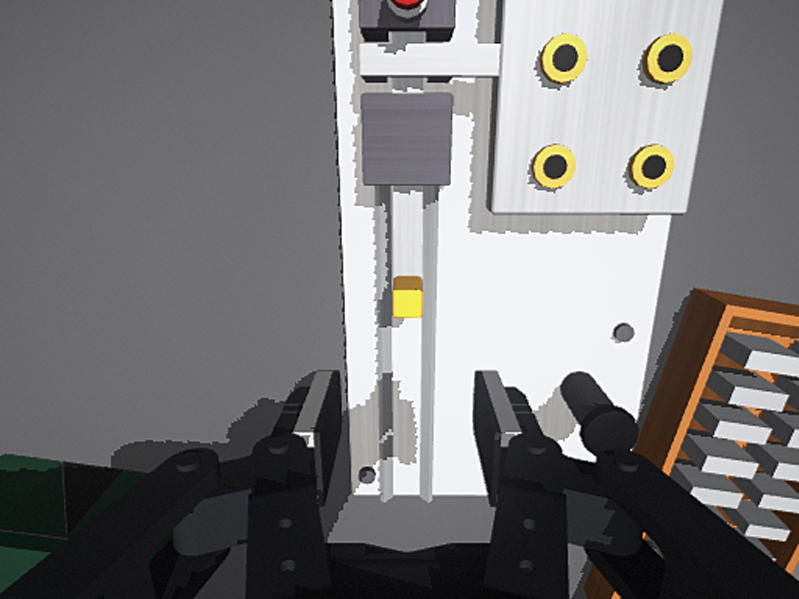

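View pics/side5b.png

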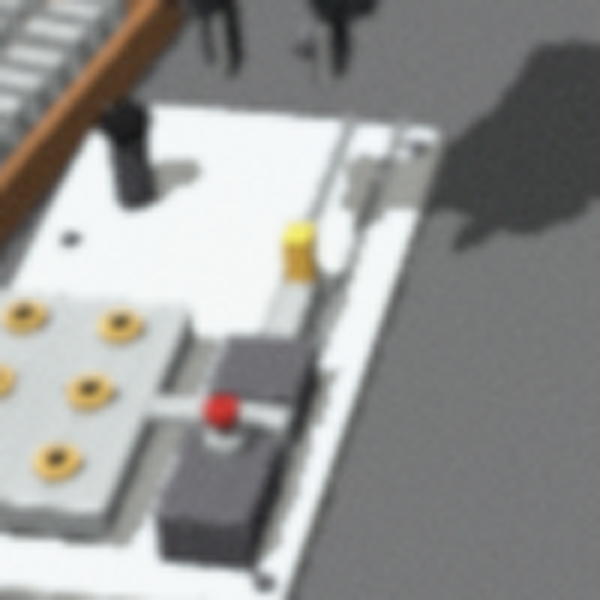

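```bash
python3 - <<'E'
from h import *
for n in('side0','side2','side3','side4','side5'):
    im=cv2.imread('pics/'+n+'.png')[150:250,150:250].astype(int)
    m=(im[:,:,2]>130)&(im[:,:,1]<80)&(im[:,:,0]<80);y,x=np.nonzero(m);print(n,len(y),x.mean().round(2),y.mean().round(2))
s=observe();h=px2w('wrist',(407.5+.5)/1.56-.5,(304+.5)/1.56-.5,64,s);a=1.7375;A=np.array([[np.cos(a),-np.sin(a)],[np.sin(a),np.cos(a)]])
f=A.T@(h[:2]-[628.2,82]);print('handle fix',f,'bolt x',f[0]+83)
E
```

```text
side0 17 36.47 67.88
side2 16 36.56 67.75
side3 17 36.53 66.24
side4 18 36.5 68.0
side5 18 36.5 68.0
handle fix [-22.50808586   1.21436196] bolt x 60.49191414010788
```

The knob is back at its starting row (68.0 against 67.9; it was at 66.2 when lifted). The bolt is at x ≈ 60 mm, inside the home window of 52 to 68 mm, and the gripper is clear. I am handing the job in.

```bash
python3 - <<'E'
from h import *
print(env.finish_job(), observe()['clock'])
E
```

```text
the job is handed in; nothing more can be done
the job is handed in; nothing more can be done
```

The bolt is locked home in the keeper and released, and I handed the job in at about 16.5 s of robot time; no verdict was reported.

- **What I did:** I gripped the steel bolt by its shank and drew it about 96 mm straight out of the pocket. I laid it handle up in the open rear track with its nose about 17 mm short of the strap, and let go. I then took it by the yellow handle and slid it through the strap and lug into the keeper until it hit the hard stop, where the force rose from about 5 to 23 N. I let go there and lifted the gripper clear.
- **Catch:** In the side camera the red knob rose (pixel row 67.9 to 66.2) and dropped back to 68.0 at the stop. It stayed there after release.
- **Position:** The bolt's origin measured about 60 mm along the fixture, from both the arm's travel and the wrist picture. That is inside the 52 to 68 mm home range.
- **Robot:** The fingers were open and about 100 mm above the handle at hand-in, with wrist force about 1 N.
- **Disagreement:** The bolt's sideways position in the fixture differed between the arm's readings (-2 mm) and the last wrist picture (+1 mm). That is within the cameras' 2 mm calibration, and the bolt ran through the strap without side load.
- **Not checked:** I did not measure the tools and other parts on the plate again afterwards. I saw no contact with any of them in the pictures or force readings.

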